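Find the high spot of a pallet-truck wheel on the truing stand

ROBOT

A 7-joint arm with a two-finger parallel gripper is mounted at the origin on the work surface. World frame = base frame: x ahead of the robot, y to its left, z up, the work surface at z = 0. Lengths are in m, angles in rad, forces in N, time in s.
With the tool pointing down it reaches from about 0.425 to 0.925 m from the base axis. Payload 6.8 kg.
Tool frame: the origin (TCP) lies midway between the tips of the shut fingers; the grasp point (between the pads) lies r.grip_point_offset behind it (r.grip_point_offset is the distance from the TCP to the grasp point, in m); z points along the fingers, y is the direction in which the jaws open and shut (so a half turn about z gives the same grasp; the last joint's range is limited). The gripper opens to 85 mm and grips with 20 to 120 N. Pads are 22 mm wide; open, the fingers measure 114 mm over their backs; the gripper's body (76 mm by 85 mm) begins 54 mm behind the grasp point. The pads swing forward as they close: fully open they stand 13 mm farther back than shut.
Start: joints at [-1.261, 0.477, 0.022, 1.555, -0.011, 1.109, -0.083], TCP at [0.274, 0.617, 0.231] pointing down, gripper open.
Joint ranges: [-2.96, 2.96], [-0.34, 2.1], [-1.41, 1.46], [0.24, 2.44], [-1.37, 4.51], [0.17, 1.92], [-2.96, 2.96]. Speed limits (rad/s): [2.39, 2.39, 3.14, 3.14, 3.14, 3.14, 3.14].

INTERFACE

Orientations are given as a rotation vector (axis times angle).
In Python, from bench import r gives the robot as it stands. The module is installed in compiled form; this text tells all that it offers.
- The arm moves only by the tool play_rows, never from a script. Its argument "deltas" is a list of rows, each a list of 3 entries, a list of its own where there are three numbers: the finger opening in mm, from 0 to 85.4, then the shift along the tool's x, y, z in mm, then the turn, a rotation vector about the tool's x, y, z in rad. A call has 1 to 8 rows; each row is the pose to reach, as a shift and turn from the pose measured when the call began, along the tool's axes at that moment; what a row does not reach only later rows make up. A row lasts 1/8 s, in which the tool goes at most 62.5 mm and 10.7 degrees, less where a joint would pass 70% of its speed; a pose out of reach is approached as far as the arm can. A call with a gripper value outside its range is refused whole. The fingers move at their own pace and stop on an object; "squeeze" is the grip in N (left out, the last holds). Time passes only in rows, so rows that repeat a pose let the fingers close. It gives the time, the measured TCP pose, the force and the opening at its end, in the units of the state.
- r.get_obs(): the state, without advancing time (a new reading comes with each control period).
- r.grab_frame(name): name is "scene" or "top" or "wrist"; returns (picture, depth): 384x512x3 uint8, red, green, blue; 384x512 float32, m along the optical axis (not along the pixel's ray), 0 where there is no reading.
- r.camera_model(name): a dict with "mtx" (3x3 intrinsics, pixels), "rvec" (rotation vector, rad) and "tvec" (3), from world to camera coordinates, as OpenCV has them; the wrist camera has in their place "T_tool_cam" (4x4, takes a point from camera to tool coordinates, whose origin is the TCP and whose axes are the flange's). Camera axes: x right, y down, z forward; pixel columns grow to the right and rows downward; lengths in m; the calibration is good to about 2 mm. A picture is of the moment at which its call begins: read the wrist's pose just before it. camera_model takes no time and is no camera call.
- r.hand_in(): hands the job in, once; it reports no verdict.
The state is a dict: "clock": time; "joints": joint angles; "qvel": joint speeds; "tau": joint torques, N m; "tcp_pos": TCP position; "orientation": TCP orientation; "contact_force": force on the tool from outside, world axes, zero at the start; "moment": the same for the moment, N m; "grip_width": finger opening in m.
Only numpy, scipy, OpenCV 4.12 (cv2) and the standard library are available. Lean on these libraries where they do the work, as an engineer would, in place of code of your own. Each camera call takes 0.05 s, during which the arm holds its last target. There are 200 camera calls.

TASK

This pallet-truck wheel thumps: find where its tyre stands proud. Push the feeler slide of the truing stand fully home so that its sprung pointer rides on the tyre, turn the wheel slowly and gently by hand through at least one full turn in one direction to feel where the pointer rubs hardest, then bring that highest spot back to the pointer and leave it standing there with the slide still home. Do not force the wheel or spin it fast, do not ram the slide, and leave the things lying around where they are.

Things in the scene. Friction and masses are not known exactly. Their poses are not given: they have to be found in the camera images.
- stand: grey truing stand, fixed on the bench, maybe turned: base plate 250 x 420 x 16 mm, vertical arbor that carries the wheel lying flat, slideway for the feeler. Origin on the arbor's axis at bench height; z up; y points from the arbor towards the feeler slide, along the slideway; x is square to it
- axle (a point): point on the wheel's upright axis, level with its upper face, 90 mm above the bench (lower face at 40 mm). Wheel 200 mm in diameter: hub of radius 28 mm, its arbor thread 30 mm above the upper face; a flat web, its top 58 mm above the bench; five radial ribs on it; rim of inner radius 76 mm. The five pockets between the ribs are open above, from radius 28 to 76 mm, about 50 mm wide at radius 54 mm
- wheel (a joint): wheel's angle, rad, growing anticlockwise from above, no end stops, counts whole turns; starts within 0.63 of 0. At 0 one rib lies along the stand's +x, the others every 72 degrees. Stiff bearing: it stays where it is left. Turning it slowly takes about 0.25 N m with the pointer on true tyre, less than 0.45 N m over the lesser spots, and about 0.8 N m over the highest
- rib (a point): middle of the top edge of that rib, 54 mm from the axis, 84 mm above the bench; turns with the wheel. Ribs are 14 mm wide and rise 26 mm from the web. The tyre beyond the rim has several shallow swollen spots; the highest, some 4 mm proud and at least 2.5 mm prouder than any other, stretches about 20 degrees to either side of its top. Where it lies differs each time and is not measured
- slide (a joint): travel of the feeler slide, m: 0 parked, 0.025 fully home against its stop; grows towards the wheel (the stand's -y). It stays where it is left; it takes about 9 N to push, up to 16 N once the tyre presses the pointer back
- knob (a point): centre of the upright black knob on the feeler slide: a cylinder 22 mm in diameter, 84 to 116 mm above the bench, on a 12 mm post on the slide's steel block (50 mm across, 60 mm long, top 70 mm above the bench). With the slide home it is 192 mm from the wheel's axis along the stand's y
- rub (a point): fixed point on the stand, 100 mm from the wheel's axis along the stand's +y, 52 mm above the bench: here the pointer's 14 mm steel ball tip meets true tyre when the slide is home. The pointer is sprung in the slide, 1.4 N per mm: true tyre pushes it back 1 mm, the highest spot almost 5 mm. It rubs on the tyre in proportion, so the highest spot is felt as the hardest place to turn past
- pan: stainless food pan 162 x 176 x 65 mm standing on the bench, origin under its centre; a bystander
- wrench: steel wrench 200 mm long lying flat, origin at its middle; a bystander
- tin: steel can 72 mm in diameter, 105 mm high, origin under its centre; a bystander
- castor: swivel castor standing on its 90 x 70 mm plate with its 100 mm wheel uppermost, 135 mm high, origin under the plate's centre; a bystander

How it is judged:
On the way, in this order (a step that is already met when the one before it is completed fails the run):
1. the feeler slide is fully home (value of joint slide above 0.0225 m), for 0.2 s.
2. with the slide home, the wheel has been turned through a full turn in one direction (value of joint slide above 0.0225 m and (value of joint wheel above 5.6 rad or value of joint wheel below -5.6 rad)), for 0.1 s.
At the end, for the whole second after the job is handed in: the slide is home (within 2.5 mm), the wheel is at rest and the highest spot of the tyre stands against the pointer: the pointer presses on the tyre with more than 5.2 N, of the 6.3 N that it reaches on the top of the highest spot (about 10 degrees to either side; no other spot reaches 4 N) (value of joint slide above 0.0225 m and contact force between slide and wheel above 5.2 N and velocity of joint wheel between -0.05 and 0.05 rad/s); the robot touches nothing.
It fails at once if the wheel is forced: pushed with more than 35 N (contact force between the fingers and wheel above 35 N).
It fails at once if the wheel is spun fast: above 3 rad/s (a turn in about 2 s) (velocity of joint wheel above 3 rad/s or velocity of joint wheel below -3 rad/s).
It fails at once if the slide is rammed: pushed with more than 60 N (contact force between the fingers and slide above 60 N).
It fails at once if a bystander is moved by more than 20 mm (distance of any of pan, wrench, tin, castor from where it was at the start of the episode above 0.02 m).
It also fails if it takes over 72 s, if anything falls off the work surface, if the arm or the gripper's body presses on something with over 40 N, if the wrist force passes 120 N, or if a joint passes its speed limit or range.

## Working session

There is one attempt and no reset: what is moved stays moved. The work goes in short steps, Python scripts to look and compute and a tool call to move; the robot and the scene stay as the last step left them, time stands still between calls to the robot, and variables do not carry over. Pictures are saved under pics/ and viewed, about 8 in all and at most 12, crops included, and the job is handed in when it is done.

Besides the shell and the picture viewer there is one more tool, called after "Request:" by a JSON object that holds its "op" and its "data", one argument or row to a line. play_rows: Moves the arm, as the interface text tells. Its arguments: {"type":"object","properties":{"deltas":{"type":"array"},"squeeze":{"type":"number"}},"required":["deltas"]}

```bash
mkdir -p pics
python3 - <<'E'
from bench import r
import cv2,numpy as np
o=r.get_obs();print(o['clock'],o['tcp_pos'],o['orientation'],r.grip_point_offset,o['grip_width'])
for n in('top','scene'):
    p,d=r.grab_frame(n);np.savez(f'{n}0.npz',p=p,d=d);cv2.imwrite(f'pics/{n}0.png',p[...,::-1])
    m=r.camera_model(n);print(n,m)
E
```

```text
0.0 [0.27365227 0.61639809 0.23034236] [-6.51402490e-01 -3.07306509e+00  2.82313992e-03] 0.0187 0.08507085448455892
top {'mtx': array([[436.44829642,   0.        , 251.68919274],
       [  0.        , 436.44829642, 181.30953975],
       [  0.        ,   0.        ,   1.        ]]), 'rvec': array([ 2.12517278, -2.16533628,  0.13354264]), 'tvec': array([0.01450888, 0.55757046, 1.39643477])}
scene {'mtx': array([[422.34120059,   0.        , 256.93594092],
       [  0.        , 422.34120059, 197.97510902],
       [  0.        ,   0.        ,   1.        ]]), 'rvec': array([ 1.9244047 ,  1.06853224, -0.56387943]), 'tvec': array([-0.29281144, -0.19804106,  1.83161561])}
```

View pics/top0.png

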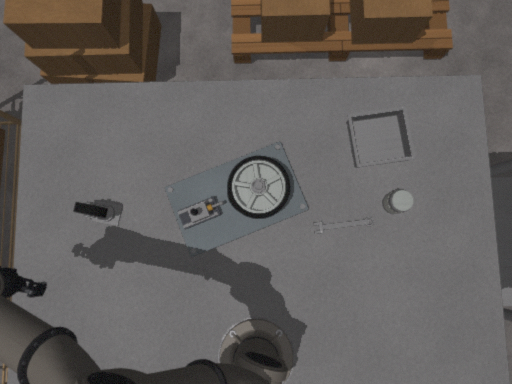

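View pics/scene0.png

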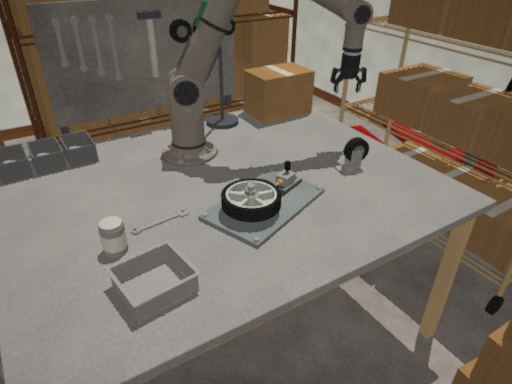

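The top view shows the wheel at about (259,186), the knob at about (196,211) with the slide towards the image's left, the pan at (380,138), the tin at (400,201), the wrench at (343,226) and the castor at (95,211).

```bash
cat > h.py <<'E'
import numpy as np,cv2
from bench import r
def ray(name,uv,z,m=None):
    m=m or r.camera_model(name);R=cv2.Rodrigues(m['rvec'])[0];c=-R.T@m['tvec']
    uv=np.atleast_2d(uv).astype(float)
    d=np.c_[uv,np.ones(len(uv))]@np.linalg.inv(m['mtx']).T@R
    return c+d*((z-c[2])/d[:,2])[:,None]
E
python3 - <<'E'
from h import *
p=np.load('top0.npz')['p'];d=np.load('top0.npz')['d']
g=cv2.cvtColor(p,cv2.COLOR_RGB2GRAY)
c=p[130:260,155:315];cv2.imwrite('pics/crop.png',cv2.resize(c[...,::-1],None,fx=5,fy=5,interpolation=cv2.INTER_CUBIC))
# light wheel interior
m=np.zeros_like(g);m[150:225,220:300]=(g[150:225,220:300]<45)
cs,_=cv2.findContours(m,cv2.RETR_EXTERNAL,cv2.CHAIN_APPROX_NONE)
k=max(cs,key=cv2.contourArea);print('tyre',cv2.fitEllipse(k))
P=ray('top',k[:,0],0.09)[:,:2];(a,rad)=cv2.minEnclosingCircle(P.astype(np.float32));print(a,rad)
A=np.c_[2*P,np.ones(len(P))];s=np.linalg.lstsq(A,(P**2).sum(1),rcond=None)[0];print('fit',s[:2],np.sqrt(s[2]+s[:2]@s[:2]))
m=np.zeros_like(g);m[200:222,185:207]=(g[200:222,185:207]<45)
cs,_=cv2.findContours(m,cv2.RETR_EXTERNAL,cv2.CHAIN_APPROX_NONE)
for k in cs:
  if cv2.contourArea(k)>8:
    u=cv2.minEnclosingCircle(k);print('knob',u,ray('top',u[0],.116))
E
```

```text
tyre ((258.53826904296875, 186.60984802246094), (61.13881301879883, 62.0732421875), 58.08450698852539)
(0.5336400270462036, -0.017131555825471878) 0.10065030306577682
fit [ 0.53423975 -0.01776104] 0.09771512806867073
knob ((194.0, 211.0), 3.1623775959014893) [[0.4581654  0.18273801 0.116     ]]
```

View pics/crop.png

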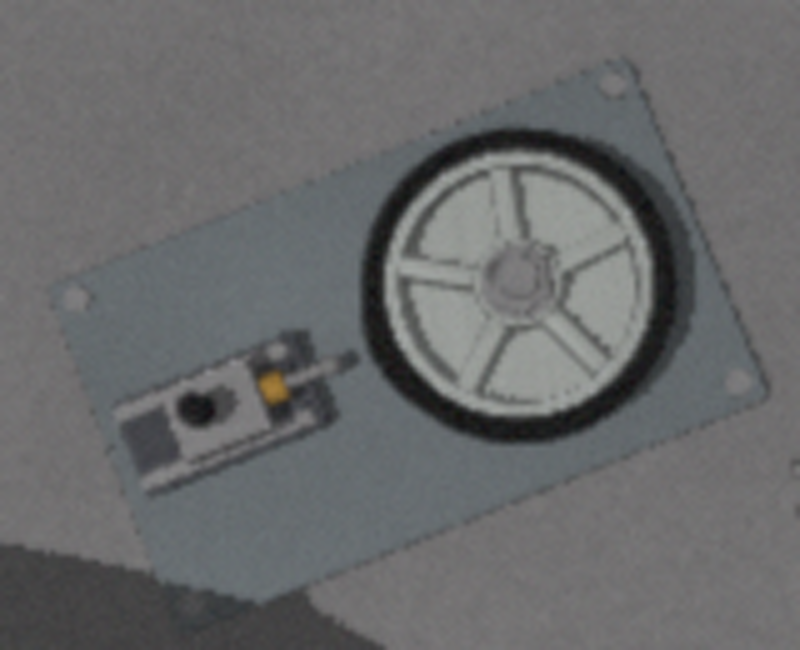

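The enlarged crop shows the wheel hub at crop (518,280), the knob at (200,408), and ribs towards (503,175), (405,268), (470,385), (605,370) and (630,240). The plate bolts are at (75,298), (613,83) and (738,381).

```bash
cat >> h.py <<'E'
from scipy.spatial.transform import Rotation as Ro
np.set_printoptions(precision=4,suppress=True)
def delta(pos,yaw=None,o=None):
    "tool-frame shift (mm) and turn to reach pos, tool down with tool x at world angle yaw"
    o=o or r.get_obs();R=Ro.from_rotvec(o['orientation'])
    s=R.inv().apply(np.array(pos)-o['tcp_pos'])*1e3
    t=np.zeros(3)
    if yaw is not None:
        x=np.array([np.cos(yaw),np.sin(yaw),0]);z=np.array([0,0,-1.]);M=np.c_[x,np.cross(z,x),z]
        t=(R.inv()*Ro.from_matrix(M)).as_rotvec()
    return s.round(1),t.round(3)
E
python3 - <<'E'
from h import *
f=lambda x,y,z:ray('top',[x/5+155,y/5+130],z)[0]
a,b,c=f(75,298,.018),f(613,83,.018),f(738,381,.018)
print(a,b,c)
v=a-b;print('yaw y from long',np.degrees(np.arctan2(v[1],v[0])));v=b-c;print('x',np.degrees(np.arctan2(v[1],v[0])))
hub=f(518,280,.12);print('hub',hub)
C=np.array([.534,-.0177]);K=np.array([.4582,.1827]);v=K-C;print('axle-knob',np.degrees(np.arctan2(v[1],v[0])),np.hypot(*v))
for e in [(503,175),(405,268),(470,385),(605,370),(630,240)]:
    w=f(*e,.084)[:2]-C;print(np.degrees(np.arctan2(w[1],w[0])),np.hypot(*w))
u=v/np.hypot(*v);p=C+u*.262
print(u,p,delta([*p,.23],np.arctan2(u[1],u[0])))
E
```

```text
[0.538 0.277 0.018] [ 0.6767 -0.0851  0.018 ] [ 0.4742 -0.1623  0.018 ]
yaw y from long 110.97134188743603
x 20.891293314255904
hub [ 0.5315 -0.0179  0.12  ]
axle-knob 110.71879909925012 0.21425638846951567
6.407220978795804 0.07025460872448339
81.16871060682992 0.0721487198666574
154.06368046611612 0.07138408088444784
-136.12820258880873 0.07812817464404496
-70.0106487303317 0.07676714423994226
[-0.3538  0.9353] [0.4413 0.2274] (array([-311.1, -287.6,    0.9]), array([-0.001,  0.001,  0.791]))
```

Request:
{"op": "play_rows", "data": {
  "deltas": [
    [0, [-44, -41, 0], [0, 0, 0.11]],
    [0, [-88, -82, 0], [0, 0, 0.22]],
    [0, [-132, -123, 0], [0, 0, 0.33]],
    [0, [-176, -164, 0], [0, 0, 0.44]],
    [0, [-220, -205, 0], [0, 0, 0.55]],
    [0, [-264, -246, 0], [0, 0, 0.67]],
    [0, [-311, -288, 0], [0, 0, 0.79]],
    [0, [-311, -288, 30], [0, 0, 0.79]]
  ]
}}

```text
clock: 1.1
tcp_pos: [0.4444, 0.2225, 0.2025]
orientation: [1.795, 2.574, 0.004]
contact_force: [-0.7, 1.4, -0.7]
grip_width: 0.0001
```

Run:
```python
from h import *
o=r.get_obs();print(o['clock'],o['tcp_pos'],o['contact_force'],o['grip_width'])
C=np.array([.534,-.0177]);a=np.radians(110.8);u=np.array([np.cos(a),np.sin(a)])
print(delta([*(C+u*.262),.092],a))
p,d=r.grab_frame('wrist');cv2.imwrite('pics/w1.png',p[...,::-1])
```

```text
1.1 [0.4444 0.2225 0.2025] [-0.7473  1.3833 -0.7269] 0.00010431769587773696
(array([  5.8,  -2. , 110.5]), array([ 0.004,  0.001, -0.01 ]))
```

View pics/w1.png

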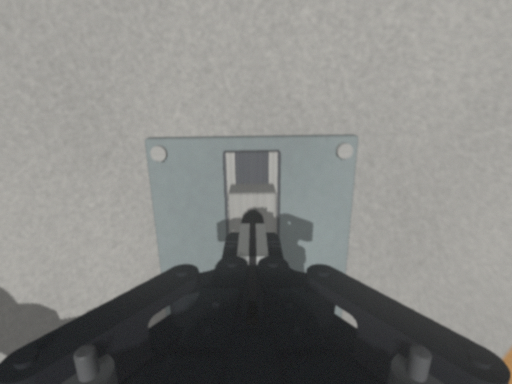

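The wrist view shows the fingers centred on the slideway (column ~252), clear behind the block. Next I go down behind the knob.

Request:
{"op": "play_rows", "data": {
  "deltas": [
    [0, [6, -2, 40], [0, 0, -0.01]],
    [0, [6, -2, 80], [0, 0, -0.01]],
    [0, [6, -2, 110], [0, 0, -0.01]],
    [0, [6, -2, 110], [0, 0, -0.01]],
    [0, [-4, -2, 110], [0, 0, -0.01]],
    [0, [-10, -2, 110], [0, 0, -0.01]],
    [0, [-13, -2, 110], [0, 0, -0.01]]
  ]
}}

```text
clock: 2.02
tcp_pos: [0.4437, 0.2098, 0.0887]
orientation: [1.779, 2.589, -0.005]
contact_force: [-0.7, -0.5, -0.1]
grip_width: 0.0
```

Request:
{"op": "play_rows", "data": {
  "deltas": [
    [0, [-4, 0, 0], [0, 0, 0]],
    [0, [-8, 0, 0], [0, 0, 0]],
    [0, [-12, 0, 0], [0, 0, 0]],
    [0, [-15, 0, 0], [0, 0, 0]],
    [0, [-18, 0, 0], [0, 0, 0]]
  ]
}}

```text
clock: 2.65
tcp_pos: [0.4493, 0.196, 0.0892]
orientation: [-1.774, -2.59, 0.002]
contact_force: [-5.1, 9.2, 3.2]
grip_width: 0.0003
```

Request:
{"op": "play_rows", "data": {
  "deltas": [
    [0, [-4, 0, 0], [0, 0, 0]],
    [0, [-7, 0, 0], [0, 0, 0]],
    [0, [-10, 0, 0], [0, 0, 0]],
    [0, [-12, 0, 0], [0, 0, 0]],
    [0, [-14, 0, 0], [0, 0, 0]]
  ]
}}

```text
clock: 3.28
tcp_pos: [0.4531, 0.1859, 0.0893]
orientation: [-1.769, -2.59, -0.001]
contact_force: [-4.1, 8.1, 2.2]
grip_width: 0.0001
```

Request:
{"op": "play_rows", "data": {
  "deltas": [
    [0, [-3, 0, 0], [0, 0, 0]],
    [0, [-5, 0, 0], [0, 0, 0]],
    [0, [-6, 0, 0], [0, 0, 0]],
    [0, [-7, 0, 0], [0, 0, 0]]
  ]
}}

```text
clock: 3.78
tcp_pos: [0.4543, 0.1827, 0.0893]
orientation: [-1.762, -2.59, -0.003]
contact_force: [-5.9, 10.2, 1.3]
grip_width: 0.0002
```

Request:
{"op": "play_rows", "data": {
  "deltas": [
    [0, [-3, 0, 0], [0, 0, 0]],
    [0, [-5, 0, 0], [0, 0, 0]],
    [0, [-6, 0, 0], [0, 0, 0]],
    [0, [-7, 0, 0], [0, 0, 0]]
  ]
}}

```text
clock: 4.28
tcp_pos: [0.4551, 0.1805, 0.0894]
orientation: [-1.754, -2.591, -0.006]
contact_force: [-6.4, 12.5, 0.7]
grip_width: -0.0002
```

Request:
{"op": "play_rows", "data": {
  "deltas": [
    [0, [-3, 0, 0], [0, 0, 0]],
    [0, [-6, 0, 0], [0, 0, 0]],
    [0, [-8, 0, 0], [0, 0, 0]],
    [0, [-9, 0, 0], [0, 0, 0]]
  ]
}}

```text
clock: 4.78
tcp_pos: [0.4553, 0.1797, 0.0895]
orientation: [-1.741, -2.591, -0.012]
contact_force: [-11.2, 21.8, 3.2]
grip_width: -0.0002
```

Request:
{"op": "play_rows", "data": {
  "deltas": [
    [0, [10, 0, 0], [0, 0, 0]],
    [0, [20, 0, 0], [0, 0, 0]],
    [0, [30, 0, -20], [0, 0, 0]],
    [0, [30, 0, -60], [0, 0, 0]],
    [0, [30, 0, -100], [0, 0, 0]],
    [0, [70, 0, -120], [0, 0, 0]],
    [0, [110, 0, -120], [0, 0, 0]]
  ]
}}

```text
clock: 5.65
tcp_pos: [0.4165, 0.2802, 0.2138]
orientation: [-1.746, -2.589, -0.018]
contact_force: [-0.4, 0.4, -0.6]
grip_width: 0.0
```

Run:
```python
from h import *
o=r.get_obs();print(o['clock'],o['tcp_pos'],o['contact_force'])
p,d=r.grab_frame('top');np.savez('top1.npz',p=p,d=d)
cv2.imwrite('pics/crop2.png',cv2.resize(p[130:260,155:315,::-1],None,fx=5,fy=5,interpolation=cv2.INTER_CUBIC))
```

```text
5.65 [0.4165 0.2802 0.2138] [-0.409   0.4374 -0.6013]
```

View pics/crop2.png

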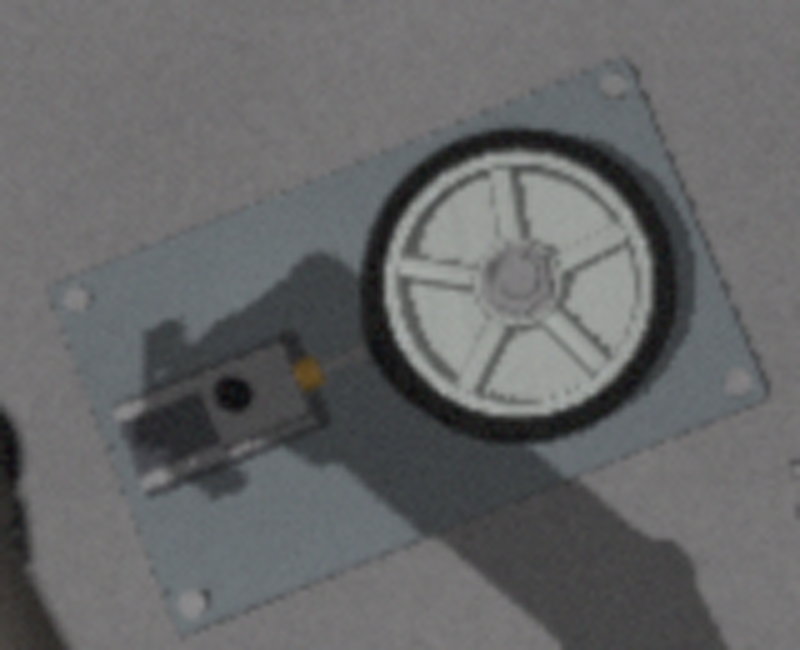

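The knob moved from crop (200,408) to (234,393), and the pointer reaches the tyre at about (362,355). Next I measure the travel.

Run:
```python
from h import *
C=np.array([.534,-.0177])
for n,c in (('top0',(195,211)),('top1',(201.8,208.7))):
    p=np.load(n+'.npz')['p'];g=cv2.cvtColor(p,cv2.COLOR_RGB2GRAY).astype(float)
    w=np.zeros_like(g);x,y=map(round,c);s=np.s_[y-5:y+6,x-5:x+6]
    w[s]=np.clip(48-g[s],0,20)
    yy,xx=np.mgrid[:384,:512];q=[(w*xx).sum()/w.sum(),(w*yy).sum()/w.sum()]
    P=ray('top',q,.112)[0,:2];print(n,q,P,np.hypot(*(P-C)))
a=np.radians(110.8)
# orange block, from the two pictures
for n in('top0','top1'):
    p=np.load(n+'.npz')['p'];h=cv2.cvtColor(p,cv2.COLOR_RGB2HSV)
    m=((h[...,0]>10)&(h[...,0]<25)&(h[...,1]>120));m[:150]=0;m[240:]=0;m[:,:190]=0;m[:,230:]=0
    y,x=np.nonzero(m);print(len(x),ray('top',[x.mean(),y.mean()],.06)[0])
print(delta([.534,-.0177,.2],a))
```

```text
top0 [np.float64(194.36222222222221), np.float64(211.3488888888889)] [0.4573 0.1822] 0.21408559606043698
top1 [np.float64(201.2150997150997), np.float64(208.37891737891738)] [0.4661 0.161 ] 0.19110659724025617
26 [0.4733 0.1415 0.06  ]
22 [0.4822 0.1195 0.06  ]
(array([-327. ,   -4.3,    5. ]), array([-0.003, -0.024,  0.029]))
```

The slide travelled about 23–24 mm by image (±1 mm). It resisted 24 N without moving, against 16 N at most in motion, so it is on its stop. Next I go to the pocket facing the slide (world 115°).

```bash
cat >> h.py <<'E'
C=np.array([.534,-.0178])
def arc(degs,z=.068,R=.054,yaw=np.radians(110.8)):
    o=r.get_obs()
    for t in degs:
        a=np.radians(t);print(t,*delta([*(C+R*np.array([np.cos(a),np.sin(a)])),z],yaw,o))
E
python3 - <<'E'
from h import *
arc([115],.2);arc([115],.068)
E
```

```text
115 [-273.2   -6.8    6.3] [-0.003 -0.024  0.029]
115 [-276.4   -6.4  138.3] [-0.003 -0.024  0.029]
```

Request:
{"op": "play_rows", "data": {
  "deltas": [
    [0, [-50, -1, 0], [0, -0.02, 0.03]],
    [0, [-105, -3, 0], [0, -0.02, 0.03]],
    [0, [-160, -4, 2], [0, -0.02, 0.03]],
    [0, [-215, -6, 4], [0, -0.02, 0.03]],
    [0, [-260, -7, 6], [0, -0.02, 0.03]],
    [0, [-273, -7, 20], [0, -0.02, 0.03]],
    [0, [-274, -7, 50], [0, -0.02, 0.03]],
    [0, [-274, -7, 50], [0, -0.02, 0.03]]
  ]
}}

```text
clock: 6.7
tcp_pos: [0.509, 0.0302, 0.1546]
orientation: [-1.782, -2.578, 0.006]
contact_force: [-0.9, -0.5, -0.9]
grip_width: -0.0002
```

Run:
```python
from h import *
o=r.get_obs();print(o['clock'],o['tcp_pos'],o['contact_force'])
arc([115,112,108,104])
p,d=r.grab_frame('wrist');cv2.imwrite('pics/w2.png',p[...,::-1])
```

```text
6.7 [0.509  0.0302 0.1546] [-0.9379 -0.49   -0.883 ]
115 [-0.2  3.1 86.5] [-0.008 -0.004 -0.002]
112 [-0.1  5.9 86.5] [-0.008 -0.004 -0.002]
108 [-0.2  9.7 86.5] [-0.008 -0.004 -0.002]
104 [-0.5 13.4 86.5] [-0.008 -0.004 -0.002]
```

View pics/w2.png

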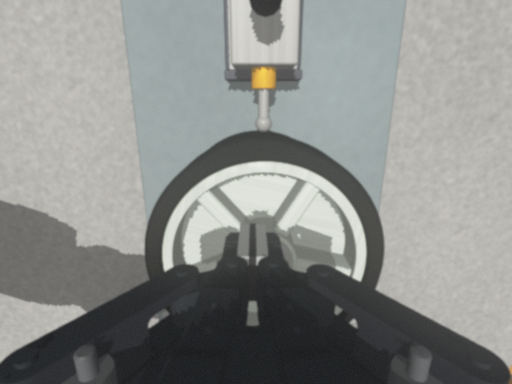

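The wrist view shows the pointer ball touching the tyre at (263,125), the slide home, and the pocket between the ribs at (215,205) and (300,200), with the fingers over it. I descend and start clockwise.

Request:
{"op": "play_rows", "data": {
  "deltas": [
    [0, [0, 3, 40], [0, 0, 0]],
    [0, [0, 3, 70], [0, 0, 0]],
    [0, [0, 3, 86], [0, 0, 0]],
    [0, [0, 3, 86], [0, 0, 0]],
    [0, [0, 6, 86], [0, 0, 0]],
    [0, [0, 10, 86], [0, 0, 0]]
  ]
}}

```text
clock: 7.5
tcp_pos: [0.52, 0.0346, 0.071]
orientation: [-1.783, -2.58, 0.001]
contact_force: [0.3, 0.3, 0.0]
grip_width: 0.0001
```

```bash
cat >> h.py <<'E'
def st(degs,**k):
    o=r.get_obs();v=o['tcp_pos'][:2]-C;a=np.arctan2(v[1],v[0]);F=o['contact_force']
    print(o['clock'],'ang',np.degrees(a),'rad',np.hypot(*v),'z',o['tcp_pos'][2],'Ft',F[1]*np.cos(a)-F[0]*np.sin(a),'Fr',F[0]*np.cos(a)+F[1]*np.sin(a),F[2])
    arc(degs,**k)
E
python3 - <<'E'
from h import *
st([105,100,95,90,85,80,75])
E
```

```text
7.5 ang 105.00003127747799 rad 0.05420471125765522 z 0.07097040145177819 Ft -0.36106381487608985 Fr 0.24925004693262784 0.021773561421805025
105 [-0.2 -0.   3. ] [-0.003 -0.004 -0.002]
100 [-0.9  4.7  3. ] [-0.003 -0.004 -0.002]
95 [-2.   9.2  2.9] [-0.003 -0.004 -0.002]
90 [-3.4 13.7  2.9] [-0.003 -0.004 -0.002]
85 [-5.3 18.   2.9] [-0.003 -0.004 -0.002]
80 [-7.5 22.2  2.9] [-0.003 -0.004 -0.002]
75 [-10.1  26.1   2.9] [-0.003 -0.004 -0.002]
```

Request:
{"op": "play_rows", "data": {
  "deltas": [
    [0, [-1, 5, 2], [0, 0, 0]],
    [0, [-2, 9, 2], [0, 0, 0]],
    [0, [-3.4, 13.7, 2], [0, 0, 0]]
  ]
}}

```text
clock: 7.88
tcp_pos: [0.5299, 0.0361, 0.0682]
orientation: [-1.779, -2.575, 0.008]
contact_force: [-10.6, -1.2, 6.3]
grip_width: -0.0
```

Run:
```python
from h import *
st([85,80,75,70,65])
```

```text
7.875 ang 94.33238451097698 rad 0.054049017572824695 z 0.06821322701550443 Ft 10.62673465117315 Fr -0.3804196265172185 6.258517383545178
85 [-3.2  8.2  0.1] [-0.011 -0.007 -0.002]
80 [-5.4 12.3  0. ] [-0.011 -0.007 -0.002]
75 [-8.  16.3 -0. ] [-0.011 -0.007 -0.002]
70 [-10.9  20.   -0.1] [-0.011 -0.007 -0.002]
65 [-14.1  23.4  -0.1] [-0.011 -0.007 -0.002]
```

Request:
{"op": "play_rows", "data": {
  "deltas": [
    [0, [-1.5, 5, -1], [0, 0, 0]],
    [0, [-4, 10, -2], [0, 0, 0]],
    [0, [-6.5, 14.2, -3], [0, 0, 0]]
  ]
}}

```text
clock: 8.25
tcp_pos: [0.5407, 0.0344, 0.0693]
orientation: [-1.775, -2.568, 0.018]
contact_force: [-8.1, -1.8, -3.3]
grip_width: -0.0001
```

Run:
```python
from h import *
st([75,70,65,60,55,50,45,40],z=.07)
```

```text
8.25 ang 82.68787062513715 rad 0.052664818012957346 z 0.06929707192354993 Ft 7.799938033093492 Fr -2.819110816805809 -3.2815875706534436
75 [-2.6  6.8 -0.9] [-0.021 -0.01  -0.002]
70 [-5.5 10.5 -1. ] [-0.021 -0.01  -0.002]
65 [-8.8 13.9 -1.1] [-0.021 -0.01  -0.002]
60 [-12.3  17.   -1.2] [-0.021 -0.01  -0.002]
55 [-16.1  19.9  -1.3] [-0.021 -0.01  -0.002]
50 [-20.1  22.3  -1.4] [-0.021 -0.01  -0.002]
45 [-24.3  24.5  -1.5] [-0.021 -0.01  -0.002]
40 [-28.6  26.2  -1.5] [-0.021 -0.01  -0.002]
```

```bash
cat >> h.py <<'E'
def plan(n=4,step=15,lead=5,rows=4,z=.07,R=.054,yaw=np.radians(110.8)):
    "n calls of clockwise arc, tool axes, assuming each call gains step deg of a commanded step+lead"
    o=r.get_obs();v=o['tcp_pos'][:2]-C;a0=np.degrees(np.arctan2(v[1],v[0]));F=o['contact_force'];a=np.radians(a0)
    print(o['clock'],'ang %.1f rad %.4f z %.4f Ft %.1f Fr %.1f Fz %.1f'%(a0,np.hypot(*v),o['tcp_pos'][2],F[1]*np.cos(a)-F[0]*np.sin(a),F@[np.cos(a),np.sin(a),0],F[2]))
    Rt=np.array([[np.cos(yaw),np.sin(yaw)],[np.sin(yaw),-np.cos(yaw)]])
    _,t=delta(o['tcp_pos'],yaw,o);print('turn',t,'dz',(o['tcp_pos'][2]-z)*1e3)
    P=lambda d,R=R:R*1e3*np.array([np.cos(np.radians(d)),np.sin(np.radians(d))])
    for k in range(n):
        s=a0-k*step;b=P(s) if k else v*1e3
        print(k,[(Rt@(P(s-(step+lead)*(i+1)/rows)-b)).round(1).tolist() for i in range(rows)])
E
python3 - <<'E'
from h import *
plan()
E
```

```text
8.25 ang 82.7 rad 0.0527 z 0.0693 Ft 7.8 Fr -2.8 Fz -3.3
turn [-0.021 -0.01  -0.002] dz -0.7029280764500739
0 [[-1.2, 4.7], [-4.0, 8.5], [-7.0, 12.1], [-10.4, 15.4]]
1 [[-3.4, 3.3], [-7.0, 6.3], [-10.9, 8.9], [-15.0, 11.3]]
2 [[-4.1, 2.3], [-8.4, 4.3], [-12.8, 5.8], [-17.4, 7.0]]
3 [[-4.6, 1.2], [-9.2, 1.9], [-13.9, 2.3], [-18.6, 2.2]]
```

Request:
{"op": "play_rows", "data": {
  "deltas": [
    [0, [-1, 4.7, 0], [-0.02, -0.01, 0]],
    [0, [-4, 8.5, 0], [-0.02, -0.01, 0]],
    [0, [-7, 12, 0], [-0.02, -0.01, 0]],
    [0, [-10.4, 15.4, 0], [-0.02, -0.01, 0]]
  ]
}}

```text
clock: 8.75
tcp_pos: [0.5573, 0.0303, 0.0683]
orientation: [-1.784, -2.582, 0.004]
contact_force: [-5.2, 0.3, -0.3]
grip_width: 0.0003
```

Request:
{"op": "play_rows", "data": {
  "deltas": [
    [0, [-3.4, 3.3, 0], [-0.02, -0.01, 0]],
    [0, [-7, 6.3, 0], [-0.02, -0.01, 0]],
    [0, [-11, 9, 0], [-0.02, -0.01, 0]],
    [0, [-15, 11.3, 0], [-0.02, -0.01, 0]]
  ]
}}

```text
clock: 9.25
tcp_pos: [0.5735, 0.0205, 0.0682]
orientation: [1.776, 2.572, 0.013]
contact_force: [-3.7, 2.4, -1.4]
grip_width: 0.0004
```

Run:
```python
from h import *
plan()
```

```text
9.25 ang 44.1 rad 0.0550 z 0.0682 Ft 4.3 Fr -1.0 Fz -1.4
turn [ 0.016  0.009 -0.001] dz -1.7775992418301856
0 [[-4.8, 0.8], [-9.3, 2.1], [-14.0, 2.9], [-18.6, 3.4]]
1 [[-4.7, 0.5], [-9.4, 0.5], [-14.1, 0.2], [-18.7, -0.5]]
2 [[-4.7, -0.8], [-9.2, -1.9], [-13.7, -3.5], [-18.0, -5.4]]
3 [[-4.3, -1.9], [-8.4, -4.2], [-12.3, -6.9], [-16.0, -9.8]]
```

```bash
sed -i 's/step=15,lead=5/step=18,lead=2/' h.py
python3 - <<'E'
from h import *
plan(5)
E
```

```text
9.25 ang 44.1 rad 0.0550 z 0.0682 Ft 4.3 Fr -1.0 Fz -1.4
turn [ 0.016  0.009 -0.001] dz -1.7775992418301856
0 [[-4.8, 0.8], [-9.3, 2.1], [-14.0, 2.9], [-18.6, 3.4]]
1 [[-4.7, 0.2], [-9.4, 0.1], [-14.1, -0.5], [-18.7, -1.5]]
2 [[-4.5, -1.2], [-9.0, -2.9], [-13.2, -4.9], [-17.3, -7.2]]
3 [[-3.9, -2.6], [-7.6, -5.5], [-11.1, -8.7], [-14.2, -12.2]]
4 [[-3.0, -3.7], [-5.6, -7.6], [-7.8, -11.7], [-9.7, -16.0]]
```

Request:
{"op": "play_rows", "data": {
  "deltas": [
    [0, [-4.8, 0.8, -1], [0.01, 0.01, 0]],
    [0, [-9.3, 2, -1], [0.01, 0.01, 0]],
    [0, [-14, 2.9, -1], [0.01, 0.01, 0]],
    [0, [-18.6, 3.4, -1], [0.01, 0.01, 0]]
  ]
}}

```text
clock: 9.75
tcp_pos: [0.5837, 0.0044, 0.0697]
orientation: [1.784, 2.583, 0.01]
contact_force: [-3.8, 4.1, 0.1]
grip_width: -0.0
```

Request:
{"op": "play_rows", "data": {
  "deltas": [
    [0, [-4.7, 0.2, 0], [0, 0, 0]],
    [0, [-9.4, 0, 0], [0, 0, 0]],
    [0, [-14, -0.5, 0], [0, 0, 0]],
    [0, [-18.7, -1.5, 0], [0, 0, 0]]
  ]
}}

```text
clock: 10.25
tcp_pos: [0.59, -0.0131, 0.0701]
orientation: [1.783, 2.583, 0.013]
contact_force: [-2.8, 5.8, 1.3]
grip_width: 0.0
```

Request:
{"op": "play_rows", "data": {
  "deltas": [
    [0, [-4.5, -1.2, 0], [0, 0, 0]],
    [0, [-9, -2.9, 0], [0, 0, 0]],
    [0, [-13.2, -5, 0], [0, 0, 0]],
    [0, [-17.3, -7.2, 0], [0, 0, 0]]
  ]
}}

```text
clock: 10.75
tcp_pos: [0.5906, -0.0318, 0.0705]
orientation: [1.782, 2.581, 0.015]
contact_force: [0.6, 4.8, 0.3]
grip_width: 0.0
```

Run:
```python
from h import *
plan(5)
```

```text
10.75 ang -13.9 rad 0.0583 z 0.0705 Ft 4.8 Fr -0.6 Fz 0.3
turn [ 0.011 -0.002 -0.001] dz 0.48400645087014194
0 [[-1.3, -6.4], [-4.8, -9.5], [-8.0, -13.0], [-10.9, -16.7]]
1 [[-2.7, -3.9], [-5.0, -8.0], [-7.0, -12.2], [-8.6, -16.7]]
2 [[-1.4, -4.5], [-2.3, -9.1], [-2.9, -13.8], [-3.0, -18.5]]
3 [[0.1, -4.7], [0.6, -9.4], [1.5, -14.0], [2.8, -18.5]]
4 [[1.5, -4.4], [3.5, -8.7], [5.8, -12.9], [8.4, -16.8]]
```

Request:
{"op": "play_rows", "data": {
  "deltas": [
    [0, [-1.5, -6, 0], [0.01, 0, 0]],
    [0, [-4.8, -9.5, 0], [0.01, 0, 0]],
    [0, [-8, -13, 0], [0.01, 0, 0]],
    [0, [-11, -17, 0], [0.01, 0, 0]]
  ]
}}

```text
clock: 11.25
tcp_pos: [0.5786, -0.0479, 0.0704]
orientation: [-1.784, -2.585, -0.004]
contact_force: [2.1, 5.2, 0.2]
grip_width: 0.0001
```

Request:
{"op": "play_rows", "data": {
  "deltas": [
    [0, [-2.7, -4, 0], [0, 0, 0]],
    [0, [-5, -8, 0], [0, 0, 0]],
    [0, [-6.8, -12.2, 0], [0, 0, 0]],
    [0, [-8, -16.7, 0], [0, 0, 0]]
  ]
}}

```text
clock: 11.75
tcp_pos: [0.5666, -0.0611, 0.0708]
orientation: [1.784, 2.585, 0.006]
contact_force: [3.5, 4.3, -0.3]
grip_width: -0.0001
```

Request:
{"op": "play_rows", "data": {
  "deltas": [
    [0, [-1.3, -4.5, 0], [0, 0, 0]],
    [0, [-2, -9, 0], [0, 0, 0]],
    [0, [-2.3, -13.8, 0], [0, 0, 0]],
    [0, [-2, -18.5, 0], [0, 0, 0]]
  ]
}}

```text
clock: 12.25
tcp_pos: [0.5504, -0.0702, 0.071]
orientation: [1.784, 2.584, 0.006]
contact_force: [3.9, 1.5, -0.2]
grip_width: -0.0
```

Run:
```python
from h import *
plan(5)
```

```text
12.25 ang -72.6 rad 0.0549 z 0.0710 Ft 4.2 Fr -0.3 Fz -0.2
turn [ 0.005 -0.001 -0.001] dz 0.9844942170512266
0 [[1.4, -4.6], [2.3, -9.3], [3.6, -13.8], [5.3, -18.2]]
1 [[1.9, -4.3], [4.2, -8.4], [6.8, -12.3], [9.8, -16.0]]
2 [[3.1, -3.5], [6.6, -6.7], [10.3, -9.6], [14.2, -12.2]]
3 [[4.1, -2.4], [8.3, -4.4], [12.8, -6.0], [17.3, -7.2]]
4 [[4.6, -1.0], [9.3, -1.6], [14.0, -1.7], [18.7, -1.5]]
```

Request:
{"op": "play_rows", "data": {
  "deltas": [
    [0, [1.2, -4.6, 0], [0, 0, 0]],
    [0, [2.3, -9.3, 0], [0, 0, 0]],
    [0, [3.6, -13.8, 0], [0, 0, 0]],
    [0, [5.3, -18.2, 0], [0, 0, 0]]
  ]
}}

```text
clock: 12.75
tcp_pos: [0.5312, -0.0721, 0.0709]
orientation: [1.784, 2.583, 0.006]
contact_force: [4.3, 0.4, -0.8]
grip_width: -0.0002
```

Request:
{"op": "play_rows", "data": {
  "deltas": [
    [0, [1.9, -4.3, 0], [0, 0, 0]],
    [0, [4.2, -8.4, 0], [0, 0, 0]],
    [0, [7, -12.3, 0], [0, 0, 0]],
    [0, [10.3, -16, 0], [0, 0, 0]]
  ]
}}

```text
clock: 13.25
tcp_pos: [0.5125, -0.0683, 0.0709]
orientation: [1.784, 2.583, 0.006]
contact_force: [4.0, -0.8, -1.1]
grip_width: -0.0003
```

Request:
{"op": "play_rows", "data": {
  "deltas": [
    [0, [3.3, -3.5, 0], [0, 0, 0]],
    [0, [6.8, -6.5, 0], [0, 0, 0]],
    [0, [10.8, -9.2, 0], [0, 0, 0]],
    [0, [15, -11.3, 0], [0, 0, 0]]
  ]
}}

```text
clock: 13.75
tcp_pos: [0.4961, -0.0583, 0.0708]
orientation: [1.784, 2.583, 0.005]
contact_force: [4.2, -1.5, -0.6]
grip_width: -0.0002
```

Run:
```python
from h import *
plan(5)
```

```text
13.75 ang -133.1 rad 0.0554 z 0.0708 Ft 4.1 Fr -1.8 Fz -0.6
turn [ 0.004  0.    -0.001] dz 0.8155008177291867
0 [[4.9, -0.6], [9.4, -2.1], [14.0, -3.2], [18.6, -3.9]]
1 [[4.7, -0.5], [9.4, -0.5], [14.1, -0.1], [18.7, 0.6]]
2 [[4.6, 1.0], [9.1, 2.4], [13.4, 4.2], [17.6, 6.4]]
3 [[4.1, 2.4], [7.9, 5.1], [11.5, 8.2], [14.8, 11.5]]
4 [[3.1, 3.5], [5.9, 7.3], [8.4, 11.3], [10.5, 15.5]]
```

Request:
{"op": "play_rows", "data": {
  "deltas": [
    [0, [4.8, -0.7, 0], [0, 0, 0]],
    [0, [9.4, -2.1, 0], [0, 0, 0]],
    [0, [14, -3.2, 0], [0, 0, 0]],
    [0, [18.6, -3.7, 0], [0, 0, 0]]
  ]
}}

```text
clock: 14.25
tcp_pos: [0.4863, -0.0426, 0.071]
orientation: [1.784, 2.581, 0.005]
contact_force: [4.2, -4.3, 2.3]
grip_width: -0.0003
```

Request:
{"op": "play_rows", "data": {
  "deltas": [
    [0, [4.7, -0.3, 0], [0, 0, 0]],
    [0, [9.4, -0.1, 0], [0, 0, 0]],
    [0, [14, 0.6, 0], [0, 0, 0]],
    [0, [18.7, 1.6, 0], [0, 0, 0]]
  ]
}}

```text
clock: 14.75
tcp_pos: [0.4807, -0.0246, 0.0709]
orientation: [1.785, 2.581, 0.004]
contact_force: [2.5, -5.3, 0.8]
grip_width: -0.0
```

Request:
{"op": "play_rows", "data": {
  "deltas": [
    [0, [4.5, 1.3, 0], [0, 0, 0]],
    [0, [8.9, 3, 0], [0, 0, 0]],
    [0, [13, 5.2, 0], [0, 0, 0]],
    [0, [17, 7.7, 0], [0, 0, 0]]
  ]
}}

```text
clock: 15.25
tcp_pos: [0.4811, -0.0059, 0.0706]
orientation: [1.786, 2.582, 0.003]
contact_force: [0.6, -5.3, 0.8]
grip_width: -0.0
```

Run:
```python
from h import *
plan(5)
```

```text
15.25 ang 167.3 rad 0.0542 z 0.0706 Ft 5.0 Fr -1.8 Fz 0.8
turn [ 0.003  0.001 -0.002] dz 0.612534803628717
0 [[3.7, 2.9], [7.3, 6.0], [10.5, 9.4], [13.5, 13.1]]
1 [[2.8, 3.8], [5.2, 7.9], [7.3, 12.1], [8.9, 16.5]]
2 [[1.5, 4.5], [2.5, 9.1], [3.2, 13.7], [3.4, 18.4]]
3 [[-0.0, 4.7], [-0.4, 9.4], [-1.2, 14.0], [-2.5, 18.6]]
4 [[-1.5, 4.5], [-3.3, 8.8], [-5.5, 13.0], [-8.1, 16.9]]
```

Request:
{"op": "play_rows", "data": {
  "deltas": [
    [0, [3.7, 2.9, 0], [0, 0, 0]],
    [0, [7.4, 6, 0], [0, 0, 0]]
  ]
}}

```text
clock: 15.5
tcp_pos: [0.4836, 0.0035, 0.0704]
orientation: [1.786, 2.583, 0.001]
contact_force: [-0.4, -5.2, 0.4]
grip_width: -0.0001
```

Request:
{"op": "play_rows", "data": {
  "deltas": [
    [0, [3.2, 3.4, 0], [0, 0, 0]],
    [0, [6.2, 7.1, 0], [0, 0, 0]]
  ]
}}

```text
clock: 15.75
tcp_pos: [0.4877, 0.0122, 0.0703]
orientation: [1.786, 2.584, 0.001]
contact_force: [-1.9, -3.5, 0.2]
grip_width: 0.0001
```

Request:
{"op": "play_rows", "data": {
  "deltas": [
    [0, [2.6, 3.9, 0], [0, 0, 0]],
    [0, [5, 8, 0], [0, 0, 0]]
  ]
}}

```text
clock: 16.0
tcp_pos: [0.4933, 0.0201, 0.0701]
orientation: [-1.786, -2.584, -0.0]
contact_force: [-2.4, -3.8, 0.6]
grip_width: 0.0
```

Request:
{"op": "play_rows", "data": {
  "deltas": [
    [0, [1.9, 4.3, 0], [0, 0, 0]],
    [0, [3.5, 8.8, 0], [0, 0, 0]]
  ]
}}

```text
clock: 16.25
tcp_pos: [0.5001, 0.0267, 0.07]
orientation: [-1.786, -2.583, 0.001]
contact_force: [-3.2, -3.7, -0.2]
grip_width: 0.0001
```

Run:
```python
from h import *
plan(5,step=9,lead=1,rows=2)
```

```text
16.25 ang 127.3 rad 0.0560 z 0.0700 Ft 4.8 Fr -1.0 Fz -0.2
turn [-0.001 -0.001 -0.002] dz -0.010365580394383622
0 [[-0.7, 5.1], [0.0, 9.8]]
1 [[0.4, 4.7], [0.4, 9.4]]
2 [[-0.3, 4.7], [-1.1, 9.4]]
3 [[-1.1, 4.6], [-2.5, 9.1]]
4 [[-1.8, 4.4], [-3.9, 8.6]]
```

Request:
{"op": "play_rows", "data": {
  "deltas": [
    [0, [-0.7, 5, 0], [0, 0, 0]],
    [0, [0, 9.8, 0], [0, 0, 0]]
  ]
}}

```text
clock: 16.5
tcp_pos: [0.5092, 0.0304, 0.0698]
orientation: [-1.785, -2.583, 0.001]
contact_force: [-3.7, -3.6, 0.7]
grip_width: -0.0001
```

Request:
{"op": "play_rows", "data": {
  "deltas": [
    [0, [0.3, 4.7, 0], [0, 0, 0]],
    [0, [0.2, 9.4, 0], [0, 0, 0]]
  ]
}}

```text
clock: 16.75
tcp_pos: [0.5163, 0.0332, 0.0693]
orientation: [-1.784, -2.58, 0.006]
contact_force: [-7.8, -6.6, 3.5]
grip_width: -0.0004
```

Request:
{"op": "play_rows", "data": {
  "deltas": [
    [0, [-0.3, 4.7, 0], [0, 0, 0]],
    [0, [-1.1, 9.4, 0], [0, 0, 0]]
  ]
}}

```text
clock: 17.0
tcp_pos: [0.5226, 0.0348, 0.0685]
orientation: [-1.782, -2.576, 0.012]
contact_force: [-10.4, -3.9, 4.7]
grip_width: 0.0001
```

Run:
```python
from h import *
plan(5,step=9,lead=1,rows=2)
```

```text
17.0 ang 102.2 rad 0.0539 z 0.0685 Ft 11.0 Fr -1.6 Fz 4.7
turn [-0.012 -0.003 -0.003] dz -1.4618688778633149
0 [[-0.8, 4.6], [-2.1, 9.2]]
1 [[-1.6, 4.4], [-3.6, 8.7]]
2 [[-2.3, 4.1], [-4.9, 8.0]]
3 [[-2.9, 3.7], [-6.1, 7.1]]
4 [[-3.4, 3.2], [-7.2, 6.1]]
```

Request:
{"op": "play_rows", "data": {
  "deltas": [
    [0, [-0.8, 4, -1], [-0.01, 0, 0]],
    [0, [-1.6, 7.5, -1], [-0.01, 0, 0]]
  ]
}}

```text
clock: 17.25
tcp_pos: [0.5263, 0.0353, 0.0683]
orientation: [-1.783, -2.575, 0.007]
contact_force: [-11.0, -3.7, 4.5]
grip_width: 0.0
```

Request:
{"op": "play_rows", "data": {
  "deltas": [
    [0, [-1, 4, -1], [-0.01, 0, 0]],
    [0, [-2.4, 7.5, -1], [-0.01, 0, 0]]
  ]
}}

```text
clock: 17.5
tcp_pos: [0.5303, 0.0353, 0.0681]
orientation: [-1.783, -2.574, 0.002]
contact_force: [-11.5, -2.7, 3.9]
grip_width: 0.0002
```

Run:
```python
from h import *
plan(5,step=5,lead=3,rows=2)
```

```text
17.5 ang 94.0 rad 0.0533 z 0.0681 Ft 11.7 Fr -1.9 Fz 3.9
turn [-0.007 -0.008 -0.004] dz -1.8622030088716879
0 [[-0.5, 3.8], [-2.0, 7.3]]
1 [[-1.5, 3.4], [-3.3, 6.8]]
2 [[-1.8, 3.3], [-3.9, 6.5]]
3 [[-2.1, 3.1], [-4.4, 6.1]]
4 [[-2.4, 2.9], [-4.9, 5.7]]
```

Request:
{"op": "play_rows", "data": {
  "deltas": [
    [0, [-0.7, 4, -1], [-0.01, -0.01, 0]],
    [0, [-2.2, 7.5, -1], [-0.01, -0.01, 0]]
  ]
}}

```text
clock: 17.75
tcp_pos: [0.5344, 0.0359, 0.0679]
orientation: [-1.787, -2.58, 0.005]
contact_force: [-10.0, -1.5, 2.9]
grip_width: -0.0004
```

Request:
{"op": "play_rows", "data": {
  "deltas": [
    [0, [-1.6, 4, -1], [-0.01, 0, 0]],
    [0, [-3.4, 7.3, -1], [-0.01, 0, 0]]
  ]
}}

```text
clock: 18.0
tcp_pos: [0.5391, 0.0354, 0.0677]
orientation: [-1.787, -2.58, -0.001]
contact_force: [-9.0, -1.7, 1.4]
grip_width: -0.0002
```

Run:
```python
from h import *
plan(5,step=5,lead=3,rows=2)
```

```text
18.0 ang 84.6 rad 0.0535 z 0.0677 Ft 8.8 Fr -2.6 Fz 1.4
turn [-0.001 -0.003 -0.004] dz -2.25047479706815
0 [[-1.3, 3.6], [-3.3, 6.7]]
1 [[-2.1, 3.2], [-4.3, 6.2]]
2 [[-2.3, 3.0], [-4.9, 5.8]]
3 [[-2.6, 2.7], [-5.3, 5.3]]
4 [[-2.8, 2.5], [-5.8, 4.8]]
```

Force peaked at finger angle ≈ 96° (11.7 N, against 4–6 N elsewhere), on both passes over that spot. The full turn is done, and I am now about 12° past it. I cross the pocket and push it gently back the other way.

Request:
{"op": "play_rows", "data": {
  "deltas": [
    [0, [3, -6, -2], [0, 0, 0]],
    [0, [4.8, -12.4, -2], [0, 0, 0]],
    [0, [5.8, -19, -2], [0, 0, 0]],
    [0, [5.8, -19, -2], [0, 0, 0]]
  ]
}}

```text
clock: 18.5
tcp_pos: [0.519, 0.0342, 0.07]
orientation: [-1.787, -2.58, -0.002]
contact_force: [0.4, -0.1, 0.3]
grip_width: 0.0002
```

Run:
```python
from h import *
plan(3,step=-5,lead=-3,rows=2)
```

```text
18.5 ang 106.1 rad 0.0541 z 0.0700 Ft -0.4 Fr -0.2 Fz 0.3
turn [-0.001 -0.003 -0.004] dz -0.039095907409997244
0 [[0.1, -3.8], [-0.0, -7.5]]
1 [[-0.2, -3.8], [-0.6, -7.5]]
2 [[-0.5, -3.7], [-1.2, -7.4]]
```

Request:
{"op": "play_rows", "data": {
  "deltas": [
    [0, [0, -3.8, 0], [0, 0, 0]],
    [0, [0, -7, 0], [0, 0, 0]]
  ]
}}

```text
clock: 18.75
tcp_pos: [0.5154, 0.0326, 0.0707]
orientation: [1.787, 2.582, 0.009]
contact_force: [10.7, 4.6, -5.0]
grip_width: 0.0003
```

Request:
{"op": "play_rows", "data": {
  "deltas": [
    [0, [-0.2, -3.8, 0], [0, 0, 0]],
    [0, [-0.6, -7, 0], [0, 0, 0]]
  ]
}}

```text
clock: 19.0
tcp_pos: [0.5135, 0.0317, 0.0718]
orientation: [1.781, 2.578, 0.02]
contact_force: [11.0, 4.9, -6.3]
grip_width: 0.0002
```

Run:
```python
from h import *
plan(3,step=-5,lead=-3,rows=2)
```

```text
19.0 ang 112.5 rad 0.0536 z 0.0718 Ft -12.0 Fr 0.3 Fz -6.3
turn [ 0.015 -0.001 -0.001] dz 1.7566873541883106
0 [[0.1, -3.8], [-0.4, -7.5]]
1 [[-0.6, -3.7], [-1.4, -7.4]]
2 [[-0.9, -3.7], [-2.0, -7.3]]
```

Request:
{"op": "play_rows", "data": {
  "deltas": [
    [0, [0, -3.8, 1], [0.01, 0, 0]],
    [0, [-0.4, -7.5, 1], [0.01, 0, 0]]
  ]
}}

```text
clock: 19.25
tcp_pos: [0.5115, 0.0305, 0.0719]
orientation: [1.779, 2.578, 0.018]
contact_force: [11.1, 5.8, -5.1]
grip_width: -0.0003
```

Run:
```python
from h import *
plan(2,step=-5,lead=-3,rows=2)
```

```text
19.25 ang 114.9 rad 0.0533 z 0.0719 Ft -12.5 Fr 0.6 Fz -5.1
turn [0.015 0.001 0.   ] dz 1.863872293510635
0 [[0.3, -3.8], [-0.4, -7.5]]
1 [[-0.7, -3.7], [-1.7, -7.3]]
```

Request:
{"op": "play_rows", "data": {
  "deltas": [
    [0, [0, -3.8, 1], [0.01, 0, 0]],
    [0, [-0.4, -7.5, 1], [0.01, 0, 0]]
  ]
}}

```text
clock: 19.5
tcp_pos: [0.5096, 0.0293, 0.072]
orientation: [1.776, 2.578, 0.016]
contact_force: [10.7, 5.4, -5.2]
grip_width: 0.0002
```

Run:
```python
from h import *
plan(2,step=-5,lead=-3,rows=2)
```

```text
19.5 ang 117.3 rad 0.0531 z 0.0720 Ft -12.0 Fr -0.1 Fz -5.2
turn [0.014 0.003 0.001] dz 2.0208578104170813
0 [[0.4, -3.8], [-0.4, -7.5]]
1 [[-0.9, -3.7], [-2.0, -7.3]]
```

Request:
{"op": "play_rows", "data": {
  "deltas": [
    [0, [0, -3.8, 1], [0.01, 0, 0]],
    [0, [-0.4, -7.3, 1], [0.01, 0, 0]]
  ]
}}

```text
clock: 19.75
tcp_pos: [0.5078, 0.0282, 0.0722]
orientation: [1.773, 2.579, 0.014]
contact_force: [11.2, 5.1, -3.9]
grip_width: 0.0003
```

Run:
```python
from h import *
plan(1,step=14,lead=0,rows=3)
```

```text
19.75 ang 119.6 rad 0.0529 z 0.0722 Ft -12.3 Fr -1.1 Fz -3.9
turn [0.014 0.005 0.003] dz 2.168123220427545
0 [[1.5, 4.2], [1.7, 8.6], [1.5, 13.0]]
```

Force is flat around 12 N over 112–120°, as expected at the crown. I back off, lift and look.

Request:
{"op": "play_rows", "data": {
  "deltas": [
    [0, [1, 4, 0], [0.01, 0, 0]],
    [0, [1.7, 9, 0], [0.01, 0, 0]],
    [0, [1.7, 12, 0], [0.01, 0, 0]],
    [0, [1.7, 12, -10], [0.01, 0, 0]],
    [0, [1.7, 10, -40], [0.01, 0, 0]],
    [0, [1.7, 5, -85], [0.01, 0, 0]],
    [0, [1.7, 2, -85], [0.01, 0, 0]],
    [0, [1.7, 2, -85], [0.01, 0, 0]]
  ]
}}

```text
clock: 20.75
tcp_pos: [0.5072, 0.0304, 0.1572]
orientation: [1.777, 2.583, 0.001]
contact_force: [0.7, 0.3, -0.4]
grip_width: 0.0003
```

Run:
```python
from h import *
o=r.get_obs();print(o['clock'],o['tcp_pos'],o['contact_force'])
p,d=r.grab_frame('wrist');q=cv2.imread('pics/w2.png')
c=np.hstack([q[50:260,130:400],p[50:260,130:400,::-1]])
cv2.imwrite('pics/w3.png',cv2.resize(c,None,fx=1.48,fy=1.48,interpolation=cv2.INTER_CUBIC))
```

```text
20.75 [0.5072 0.0304 0.1572] [ 0.7189  0.3476 -0.4376]
```

View pics/w3.png

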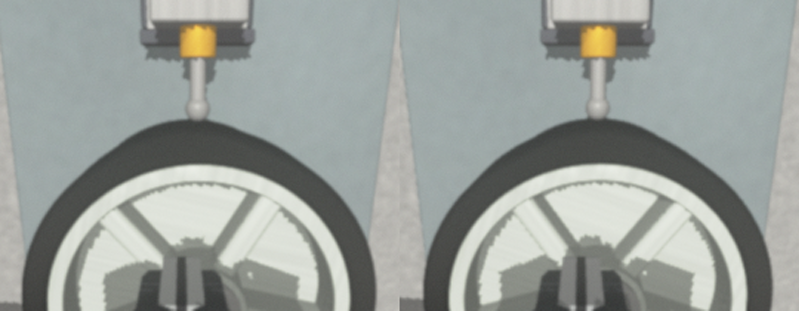

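The side-by-side shows the bulge off to the left of the pointer at the start (left picture). Now its shoulders, at ~(548,135) and ~(655,140), sit evenly about the ball at (598,105). The slide is unchanged at home. I lift clear and hand in.

Request:
{"op": "play_rows", "data": {
  "deltas": [
    [0, [0, 0, -30], [0, 0, 0]],
    [0, [0, 0, -60], [0, 0, 0]],
    [0, [0, 0, -60], [0, 0, 0]],
    [0, [0, 0, -60], [0, 0, 0]]
  ]
}}

```text
clock: 21.3
tcp_pos: [0.506, 0.0306, 0.2154]
orientation: [1.778, 2.585, -0.003]
contact_force: [0.0, -0.0, -0.1]
grip_width: -0.0001
```

Run:
```python
from h import *
o=r.get_obs();print(o['clock'],o['tcp_pos'],o['contact_force'],abs(o['qvel']).max())
print(r.hand_in())
```

```text
21.3 [0.506  0.0306 0.2154] [ 0.0431 -0.024  -0.1146] 0.006004654480900887
the job is handed in; nothing more can be done
None
```

The highest spot is back at the pointer with the slide home, and I handed the job in at 21.3 s; no verdict is reported.

- **Slide:** I pushed it until it stood still at about 24 N, above the 16 N it takes at most to move. The pictures gave 23–24 mm of travel rather than the full 25 mm, but the knob's 191 mm from the axle fits the 192 mm expected at home.
- **Turning:** I turned the wheel clockwise by a rib through a bit over one full turn, at about 0.7 rad/s. The push at the rib was 4–6 N almost everywhere. It rose to about 12 N only at one spot, on both passes over it. That is about 0.62 N m, less than the 0.8 N m quoted for the highest spot but well above the 0.45 N m limit for the lesser ones.
- **Bringing it back:** I had gone about 12° past the spot, so I pushed the wheel gently back from the other side, where the force stayed level at about 12 N around the top.
- **Last checks:** The wrist picture shows the bulge centred on the pointer ball and the slide unmoved. The arm is clear, with no contact force. I did not measure the pointer's pressure on the tyre. I saw nothing touch the things lying around, but took no picture afterwards to confirm it.

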